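Load the red reel on the ribbon winder

TASK

Take the empty red reel and put it on the winder, over its upright spindle with the flange at the bottom, lowering it gently all the way onto the black platter before letting go. Leave it standing upright there by itself, and leave the blue and green reels standing where they are.

Things in the scene. Friction and masses are not known exactly. Their poses are not given: they have to be found in the camera images.
- reel_red: Empty red plastic reel, the one to load; 60 to 130 g. It stands upright on the counter: a plain round barrel 44 mm in outside diameter and 80 mm tall with a single round flange, 72 mm in diameter and 6 mm thick, at its foot. A straight open bore 36 mm in diameter runs through it from end to end. Origin on the axis at the underside of the flange; z up along the axis.
- reel_blue: Empty blue plastic reel of the same shape and size, standing upright on the counter; not to be used. Origin and axes as on the red reel.
- reel_green: Empty green plastic reel of the same shape and size, standing upright on the counter; not to be used. Origin and axes as on the red reel.
- winder_seat (a point): The seat on the winder, which is fixed to the counter: the point on the spindle's axis at the top face of the black platter, 38 mm above the counter; z up. The platter is a round disc 90 mm in diameter that does not turn; the upright steel spindle, 14 mm in diameter, rises 72 mm above the platter, the top 12 mm tapering to a blunt tip. The grey housing below the platter is 150 x 110 mm and 30 mm high.

How it is judged:
By the outcome, as a careful person would: the job done as asked, in the order asked, and still so for the second after the job is handed in, with the robot touching nothing.
It also fails if it takes over 42 s, if anything falls off the work surface, if the arm or the gripper's body presses on something with over 40 N, if the wrist force passes 120 N, or if a joint passes its speed limit or range.

ROBOT

A 7-joint arm with a two-finger parallel gripper is mounted at the origin on the work surface. World frame = base frame: x ahead of the robot, y to its left, z up, the work surface at z = 0. Lengths are in m, angles in rad, forces in N, time in s.
With the tool pointing down it reaches from about 0.4 to 0.85 m from the base axis. Payload 10.4 kg.
Tool frame: the origin (TCP) lies between the finger pads; the fingertips stand 22 mm ahead of it and the grasp point (between the pads) lies 3 mm ahead of it; z points along the fingers, y is the line along which they close (so a half turn about z gives the same grasp; the last joint's range is limited). The gripper opens to 85 mm and grips with 20 to 120 N. Pads are 22 mm wide; open, the fingers measure 114 mm over their backs; the gripper's body (76 mm by 85 mm) begins 54 mm behind the grasp point. The pads swing forward as they close: fully open they stand 13 mm farther back than shut.
Start: joints at [1.129, 0.332, -0.065, 1.46, 0.022, 1.35, -0.088], TCP at [0.254, -0.571, 0.253] pointing down, gripper open.
Joint ranges: [-2.6, 2.6], [-0.5, 2.12], [-1.47, 1.34], [0.16, 2.42], [-1.27, 4.41], [0.06, 2.06], [-2.6, 2.6]. Speed limits (rad/s): [2.22, 2.22, 2.79, 2.79, 3.14, 3.14, 3.14].

INTERFACE

Orientations are given as a unit quaternion [x, y, z, w].
In Python, from workcell import manip, camera, ticket, boxes_of, outline_of gives the robot as it stands.
- The arm moves only by the tool carry_out, never from a script. Its argument "deltas" is a list of rows, each a list of 5 numbers: the shift along the tool's x, y, z as a fraction of full scale, then the turn about the tool's z as a fraction of full scale, then the opening, from -1 (shut) to 1 (fully open), so that 0 is half open. In form: [[tx, ty, tz, spin, gripper], ...]. A call has 1 to 20 rows; each row is the pose to reach, as a shift and turn from the pose commanded when the call began, along the tool's axes at that moment; what a row does not reach only later rows make up. Full scale, the value 1, is 150 mm for a shift and 30 degrees for a turn. A row lasts 1/8 s, in which the tool goes at most 62.5 mm and 10.7 degrees, less where a joint would pass 70% of its speed; a pose out of reach is approached as far as the arm can. A call with a number of a shift or a turn outside -1 to 1 is refused whole. A call with a gripper value outside its range is refused whole. The fingers move at their own pace and stop on an object; "force" is the grip in N (left out, the last holds). Time passes only in rows, so rows that repeat a pose let the fingers close. It gives the time, the measured TCP pose, the force, the opening and the grip force at its end, in the units of the state.
- manip.get_obs(): the state, without advancing time (a new reading comes with each control period).
- camera(name): name is "side" or "top"; returns a dict with "img" (384x512x3 uint8, red, green, blue), "depth" (384x512 float32, m along the optical axis (not along the pixel's ray), 0 where there is no reading), "vertical_fov" (degrees; the focal length in pixels is half the picture's height over the tangent of half this angle, whatever the lens; pixels are square), "cx", "cy" (the principal point, pixels), "k1" (the pictures are not rectified: a ray, as slopes to the right and down, at radius r is drawn at 1 + k1 r^2 times it, then the intrinsics apply), "R" (3x3) and "t" (3): a world point X has camera coordinates R X + t. Camera axes: x right, y down, z forward; pixel columns grow to the right and rows downward; lengths in m; the calibration is good to about 2 mm. A picture is of the moment at which its call begins.
- ticket.hand_in(): hands the job in; it is judged then, once.
Trained networks look in a picture, given as the dict that the camera call returned (one of the last four; its "shot" number tells which), for a name from the list of things; names that differ only in an ending like _2 or _b are one class to them, and where a whole thing is asked for, a point or a joint stands for the part that bears it (a point fixed in the world has none). Each returns a list of dicts, best first, with "conf" (0 to 1); they miss things now and then, are a little off and sometimes report something else, mostly with a low value. They report only what shows in the picture. A call takes as long as a camera call.
- boxes_of(query, picture): "position" ([x, y, z] in m, in world coordinates, good to about 4 mm: the middle of the surface that is visible of it).
- outline_of(query, picture): "region" (384x512 bool, what is visible of it).
The state is a dict: "clock": time; "joint_pos": joint angles; "joint_velocities": joint speeds; "tau": joint torques, N m; "position": TCP position; "ee_rot": TCP orientation; "ft_force": force on the tool from outside, world axes, zero at the start; "torque": the same for the moment, N m; "grip_width": opening from 0.0 (shut) to 1.0 (fully open); "grasp_force": force on a finger pad.
Only numpy, scipy, OpenCV 4.12 (cv2) and the standard library are available. Lean on these libraries where they do the work, as an engineer would, in place of code of your own. Each camera call takes 0.05 s, during which the arm holds its last target. There are 200 camera calls.

## Working session

There is one attempt and no reset: what is moved stays moved. The work goes in short steps, Python scripts to look and compute and a tool call to move; the robot and the scene stay as the last step left them, time stands still between calls to the robot, and variables do not carry over. Pictures are saved under pics/ and viewed, at most 10 in all, crops included, and the job is handed in when it is done.

Besides the shell and the picture viewer there is one more tool, called after "Emit:" as name(argument=value, ...), one argument or row to a line, values as JSON. carry_out: Moves the arm, as the interface text tells. Its arguments: {"type":"object","properties":{"deltas":{"type":"array","items":{"type":"array","items":{"type":"number"}}},"force":{"type":"number"}},"required":["deltas"]}

```bash
mkdir -p pics
cat > h.py <<'E'
import numpy as np, cv2
from workcell import manip, camera, ticket, boxes_of, outline_of
def cloud(p):
    h,w=p["depth"].shape; f=h/2/np.tan(np.radians(p["vertical_fov"])/2)
    K=np.array([[f,0,p["cx"]],[0,f,p["cy"]],[0,0,1]])
    u,v=np.meshgrid(np.arange(w),np.arange(h))
    pts=np.stack([u,v],-1).reshape(-1,1,2).astype(np.float64)
    n=cv2.undistortPoints(pts,K,np.array([p["k1"],0,0,0.])).reshape(h,w,2)
    d=p["depth"][...,None]; c=np.concatenate([n*d,d],-1)
    return (c-p["t"])@p["R"]
def save(p,n): cv2.imwrite("pics/"+n,p["img"][...,::-1])
E
python3 - <<'E'
from h import *
o=manip.get_obs(); print(o)
ims=[]
for n in("top","side"):
    p=camera(n); ims.append(p["img"]); X=cloud(p)
    for q in("reel_red","reel_blue","reel_green","winder_seat"):
        b=boxes_of(q,p); print(n,q,[(np.round(x["position"],3),round(x["conf"],2)) for x in b[:3]])
        r=outline_of(q,p)
        if r:
            P=X[r[0]["region"]&(p["depth"]>0)]
            if len(P): print("  ",len(P),P.min(0).round(3),P.max(0).round(3),"top",P[P[:,2]>.07].mean(0).round(3))
cv2.imwrite("pics/a.png",cv2.resize(np.vstack(ims)[...,::-1],None,fx=.78,fy=.78))
E
```

```text
{'clock': 0.0, 'joint_pos': array([ 1.12938504,  0.33284599, -0.06476099,  1.46096245,  0.02163323,
        1.34989391, -0.08851809]), 'joint_velocities': array([ 0.00133638, -0.00017521, -0.00225058,  0.00151518, -0.00101284,
       -0.00122413, -0.00021307]), 'tau': array([ 2.81271787e-04, -6.25440788e+01,  4.93450672e-02, -3.91600764e+01,
        1.61911862e-02,  9.99942800e-03,  4.21983736e-05]), 'position': array([ 0.25404807, -0.57065291,  0.25252215]), 'ee_rot': array([ 9.78147297e-01,  2.07911918e-01, -1.85384526e-04, -6.81438642e-04]), 'ft_force': array([ 0.15433677,  1.37952132, -0.26836244]), 'torque': array([ 0.03073044, -0.01724481,  0.03005953]), 'grasp_force': 0.0, 'grip_width': 1.00105934167662}
top reel_red []
   1037 [ 0.644  0.027 -0.002] [0.708 0.096 0.083] top [0.678 0.061 0.078]
top reel_blue [(array([0.432, 0.045, 0.006]), 0.96)]
   804 [ 0.398  0.016 -0.002] [0.466 0.086 0.083] top [0.433 0.051 0.079]
top reel_green [(array([0.503, 0.214, 0.023]), 0.66)]
   1027 [ 0.469  0.195 -0.003] [0.537 0.268 0.083] top [0.502 0.227 0.078]
top winder_seat []
   4349 [ 0.502 -0.276 -0.003] [ 0.662 -0.155  0.11 ] top [ 0.593 -0.217  0.094]
side reel_red [(array([0.674, 0.041, 0.041]), 0.68)]
   862 [ 0.643  0.023 -0.001] [0.711 0.093 0.082] top [0.677 0.057 0.077]
side reel_blue [(array([0.437, 0.03 , 0.035]), 0.79)]
   835 [ 0.399  0.012 -0.005] [0.465 0.161 0.083] top [0.432 0.046 0.077]
side reel_green [(array([0.502, 0.21 , 0.036]), 0.79), (array([0.435, 0.032, 0.034]), 0.17)]
   737 [ 0.466  0.188 -0.004] [0.534 0.321 0.084] top [0.502 0.222 0.077]
side winder_seat [(array([ 0.578, -0.235,  0.03 ]), 0.73)]
   4134 [ 0.502 -0.284 -0.002] [ 0.659 -0.152  0.11 ] top [ 0.594 -0.227  0.091]
```

View pics/a.png

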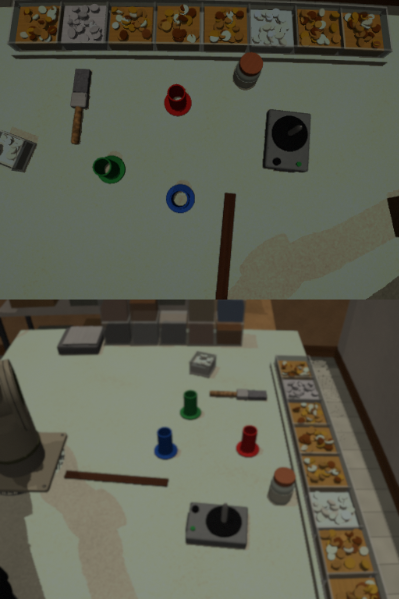

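The picture shows red at about (178,98) in the top view and the winder's platter at (290,132), with its spindle leaning in perspective. The jar at (250,70) lies off the path. Next I'll get the axes more precisely and express them in tool axes.

```bash
cat >> h.py <<'E'
def circ(P,r):
    from scipy.optimize import least_squares
    return least_squares(lambda c:np.hypot(P[:,0]-c[0],P[:,1]-c[1])-r,P[:,:2].mean(0),loss="soft_l1",f_scale=.002).x
E
python3 - <<'E'
from h import *
for n in("top","side"):
    p=camera(n);X=cloud(p)
    def pts(q): return X[outline_of(q,p)[0]["region"]&(p["depth"]>0)]
    for q in("reel_red","winder_seat"):
        P=pts(q)
        if q=="reel_red":
            B=P[(P[:,2]>.02)&(P[:,2]<.075)]; print(n,"barrel",circ(B,.022).round(4),len(B))
        else:
            S=P[(P[:,2]>.055)&(P[:,2]<.095)]; print(n,"spindle",circ(S,.007).round(4),len(S))
            D=P[(P[:,2]>.0345)&(P[:,2]<.043)]; print("  platter mid",((np.percentile(D,1,0)+np.percentile(D,99,0))/2).round(4),np.ptp(D,0))
    m=(abs(X[...,0]-.74)<.06)&(abs(X[...,1]+.1)<.1)&(X[...,2]>.03)&(p["depth"]>0)
    print("jar",X[m].min(0).round(3),X[m].max(0).round(3))
o=manip.get_obs()
from scipy.spatial.transform import Rotation as R
print(R.from_quat(o["ee_rot"]).inv().apply([.676-o["position"][0],.060-o["position"][1],.20-o["position"][2]]))
E
```

```text
top barrel [0.677  0.0616] 384
top spindle [ 0.5954 -0.22  ] 68
  platter mid [ 0.5777 -0.2178  0.0376] [0.12368104 0.08755299 0.00772207]
jar [ 0.721 -0.145  0.03 ] [ 0.781 -0.082  0.093]
side barrel [0.6787 0.059 ] 434
side spindle [ 0.5947 -0.2222] 88
  platter mid [ 0.5775 -0.2233  0.0384] [0.12354094 0.09128901 0.00815176]
jar [ 0.721 -0.152  0.03 ] [ 0.784 -0.091  0.094]
[ 0.64195914 -0.40498851  0.05334332]
```

Emit:
carry_out(
  deltas=[
    [0.4,-0.25,0,0,1],
    [0.8,-0.5,0,0,1],
    [0.86,-0.54,0,0,1],
  ],
)

```text
clock: 1.58
position: [0.3417, -0.4413, 0.2537]
ee_rot: [0.978, 0.21, 0.001, -0.0]
ft_force: [0.4, -0.2, 0.1]
grip_width: 0.996
grasp_force: 0.0
```

Emit:
carry_out(
  deltas=[
    [0.35,-0.22,0,0,1],
    [0.7,-0.44,0,0,1],
    [1,-0.63,0,0,1],
  ],
)

```text
clock: 1.95
position: [0.4388, -0.295, 0.2536]
ee_rot: [0.978, 0.208, 0.0, 0.0]
ft_force: [1.0, -0.4, 0.2]
grip_width: 1.001
grasp_force: 0.0
```

Emit:
carry_out(
  deltas=[
    [0.35,-0.22,0,0,1],
    [0.7,-0.44,0,0,1],
    [1,-0.63,0,0,1],
  ],
)

```text
clock: 2.33
position: [0.5374, -0.1476, 0.2536]
ee_rot: [0.978, 0.208, 0.0, 0.0]
ft_force: [1.3, -0.3, -0.4]
grip_width: 1.001
grasp_force: 0.0
```

Emit:
carry_out(
  deltas=[
    [0.35,-0.22,0,0,1],
    [0.7,-0.44,0,0,1],
    [1,-0.63,0.2,0,1],
    [1,-0.63,0.2,0,1],
  ],
)

```text
clock: 2.82
position: [0.6347, 0.0028, 0.2202]
ee_rot: [0.977, 0.211, -0.002, -0.002]
ft_force: [0.0, -0.0, -0.0]
grip_width: 0.995
grasp_force: 0.0
```

```bash
cat > rel.py <<'E'
from h import *
import sys
from scipy.spatial.transform import Rotation as R
o=manip.get_obs(); t=np.array([float(a) for a in sys.argv[1:4]])
r=R.from_quat(o["ee_rot"])
print(o["clock"],o["position"].round(4),o["joint_pos"].round(2),o["ft_force"].round(1),"tool z",r.as_matrix()[:,2].round(3),"move/0.15:",(r.inv().apply(t-o["position"])/.15).round(3))
E
python3 rel.py .678 .060 .13
```

```text
2.825 [0.6347 0.0028 0.2202] [ 0.3   0.42 -0.49  1.45  0.2   1.32 -1.35] [ 0. -0. -0.] tool z [-0.004  0.003 -1.   ] move/0.15: [ 0.422 -0.226  0.601]
```

Emit:
carry_out(
  deltas=[
    [0.3,-0.16,0.1,0,1],
    [0.42,-0.23,0.35,0,1],
    [0.42,-0.23,0.6,0,1],
    [0.42,-0.23,0.6,0,1],
    [0.42,-0.23,0.6,0,1],
  ],
)

```text
clock: 3.45
position: [0.6792, 0.0538, 0.1353]
ee_rot: [0.978, 0.207, 0.001, 0.0]
ft_force: [0.4, -0.3, 1.0]
grip_width: 1.0
grasp_force: 0.0
```

```bash
python3 rel.py .678 .060 .068
```

```text
3.45 [0.6792 0.0538 0.1353] [ 0.19  0.58 -0.48  1.41  0.27  1.21 -1.47] [ 0.4 -0.3  1. ] tool z [ 0.002 -0.    -1.   ] move/0.15: [ 0.009 -0.042  0.449]
```

Emit:
carry_out(
  deltas=[
    [0.01,-0.04,0,0,1],
    [0.01,-0.04,0.15,0,1],
    [0.01,-0.04,0.3,0,1],
    [0.01,-0.04,0.4,0,1],
    [0.01,-0.04,0.45,0,1],
    [0.01,-0.04,0.45,0,1],
    [0.01,-0.04,0.45,0,1],
  ],
  force=30,
)

```text
clock: 4.32
position: [0.6778, 0.0608, 0.0666]
ee_rot: [0.978, 0.208, 0.001, 0.0]
ft_force: [0.3, -0.7, -0.3]
grip_width: 1.001
grasp_force: 0.0
```

```bash
python3 rel.py .678 .060 .068
python3 - <<'E'
from h import *
p=camera("side");q=camera("top")
cv2.imwrite("pics/b.png",cv2.resize(np.hstack([p["img"][100:220,240:400],q["img"][60:180,150:310]])[...,::-1],None,fx=2.4,fy=2.4))
E
```

```text
4.325 [0.6778 0.0608 0.0666] [ 0.17  0.65 -0.46  1.47  0.31  1.1  -1.5 ] [ 0.3 -0.7 -0.3] tool z [ 0.001  0.    -1.   ] move/0.15: [-0.001  0.005 -0.01 ]
```

View pics/b.png

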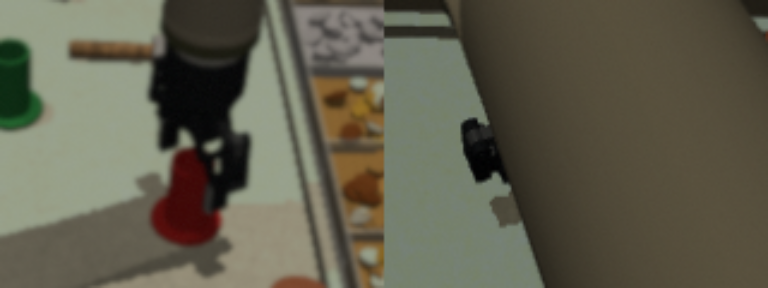

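In the side crop, the red barrel at (190,180) sits between the fingers, one in front at (215,190) and one behind at left. The top view is blocked by the arm. Closing now.

Emit:
carry_out(
  deltas=[
    [0,0,0,0,0.5],
    [0,0,0,0,0.2],
    [0,0,0,0,0],
    [0,0,0,0,-0.2],
    [0,0,0,0,-0.2],
    [0,0,0,0,-0.2],
    [0,0,0,0,-0.2],
  ],
  force=30,
)

```text
clock: 5.3
position: [0.6775, 0.0607, 0.0661]
ee_rot: [0.978, 0.208, 0.0, 0.0]
ft_force: [-1.7, -1.1, 4.8]
grip_width: 0.502
grasp_force: 30.2
```

Emit:
carry_out(
  deltas=[
    [0,0,-0.1,0,-0.2],
    [0,0,-0.3,0,-0.2],
    [0,0,-0.6,0,-0.2],
    [0,0,-0.9,0,-0.2],
    [0,0,-1,0,-0.2],
    [0,0,-1,0,-0.2],
    [0,0,-1,0,-0.2],
  ],
)

```text
clock: 6.18
position: [0.6766, 0.0605, 0.2138]
ee_rot: [0.978, 0.208, -0.001, -0.0]
ft_force: [-0.1, 0.3, -1.3]
grip_width: 0.502
grasp_force: 30.8
```

```bash
python3 rel.py .595 -.221 .216
python3 - <<'E'
from h import *
p=camera("side");save(p,"c.png")
r=outline_of("reel_red",p)
X=cloud(p);P=X[r[0]["region"]&(p["depth"]>0)];print(P.min(0),P.max(0))
z0=np.percentile(P[:,2],1); B=P[(P[:,2]>z0+.015)&(P[:,2]<z0+.04)];print(z0,circ(B,.022),len(B))
E
```

```text
6.175 [0.6766 0.0605 0.2138] [ 0.18  0.52 -0.49  1.33  0.24  1.35 -1.46] [-0.1  0.3 -1.3] tool z [-0.003 -0.    -1.   ] move/0.15: [-1.26   1.493 -0.013]
[ 0.64162866  0.0221564  -0.0008556 ] [0.75327147 0.28364249 0.23089031]h.py:14: RuntimeWarning: Mean of empty slice.
  return least_squares(lambda c:np.hypot(P[:,0]-c[0],P[:,1]-c[1])-r,P[:,:2].mean(0),loss="soft_l1",f_scale=.002).x
  ret = um.true_divide(
Traceback (most recent call last):
  File "h.py", line 14, in circ
    return least_squares(lambda c:np.hypot(P[:,0]-c[0],P[:,1]-c[1])-r,P[:,:2].mean(0),loss="soft_l1",f_scale=.002).x
           ~~~~~~~~~~~~~^^^^^^^^^^^^^^^^^^^^^^^^^^^^^^^^^^^^^^^^^^^^^^^^^^^^^^^^^^^^^^^^^^^^^^^^^^^^^^^^^^^^^^^^^^
ValueError: Initial guess is outside of provided bounds
```

View pics/c.png

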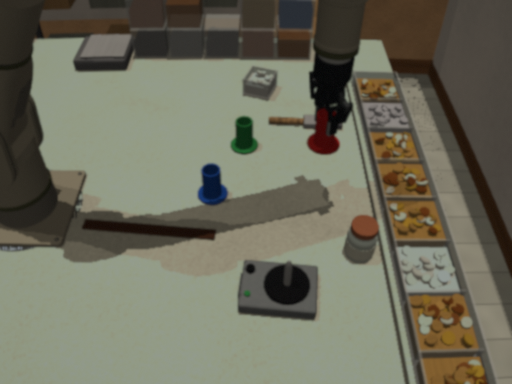

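The reel is held upright and lifted: flange at (323,143), blue and green still in place. Now I'll carry it across.

Emit:
carry_out(
  deltas=[
    [-0.1,0.12,0,0,-0.2],
    [-0.3,0.36,0,0,-0.2],
    [-0.5,0.6,0,0,-0.2],
    [-0.63,0.75,0,0,-0.2],
  ],
)

```text
clock: 6.78
position: [0.6354, -0.085, 0.2152]
ee_rot: [0.979, 0.206, -0.001, 0.001]
ft_force: [0.5, 0.3, -1.3]
grip_width: 0.501
grasp_force: 30.8
```

Emit:
carry_out(
  deltas=[
    [-0.2,0.24,0,0,-0.2],
    [-0.4,0.48,0,0,-0.2],
    [-0.55,0.66,0,0,-0.2],
    [-0.63,0.74,0,0,-0.2],
    [-0.63,0.74,0,0,-0.2],
    [-0.63,0.74,0,0,-0.2],
  ],
)

```text
clock: 7.52
position: [0.5962, -0.2183, 0.2158]
ee_rot: [0.978, 0.209, 0.0, -0.0]
ft_force: [-0.2, 1.3, -1.1]
grip_width: 0.503
grasp_force: 30.8
```

```bash
python3 rel.py .595 -.221 .216
python3 - <<'E'
from h import *
p=camera("side");X=cloud(p);q=camera("top");Y=cloud(q)
cv2.imwrite("pics/d.png",cv2.resize(np.hstack([p["img"][180:330,200:360],q["img"][80:230,300:460]])[...,::-1],None,fx=2.4,fy=2.4))
for p,X in((p,X),(q,Y)):
    c=p["img"].astype(int); m=(c[...,0]>60)&(c[...,0]>3*c[...,1])&(p["depth"]>0)&(np.hypot(X[...,0]-.595,X[...,1]+.22)<.06)&(X[...,2]>.12)
    P=X[m]
    if len(P)<20: print(len(P)); continue
    print(len(P),np.percentile(P,1,0).round(4),np.percentile(P,99,0).round(4))
    B=P[(P[:,2]>.165)&(P[:,2]<.20)];F=P[P[:,2]<.157]
    if len(B)>10: print("barrel",circ(B,.022).round(4),len(B))
E
```

```text
7.525 [ 0.5962 -0.2183  0.2158] [ 0.59  0.41 -0.42  1.47  0.17  1.3  -0.98] [-0.2  1.3 -1.1] tool z [ 0.     0.001 -1.   ] move/0.15: [-0.014  0.013 -0.001]
885 [ 0.5683 -0.2505  0.1536] [ 0.6275 -0.2002  0.2306]
barrel [ 0.5973 -0.218 ] 266
10
```

View pics/d.png

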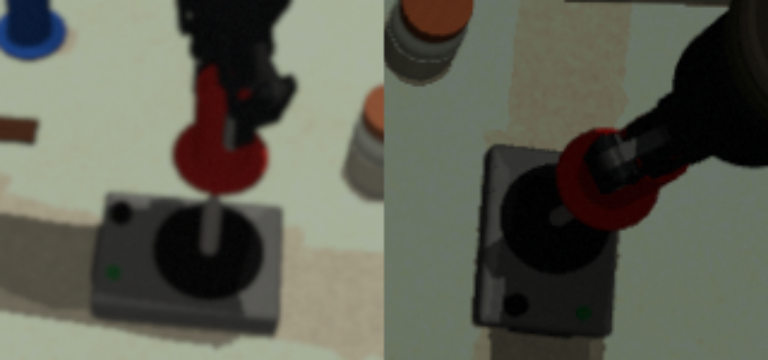

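The reel (flange at (222,155) in the side crop) hangs right above the spindle tip at (213,200). The measured offset is about (-2.6, -4.2) mm. I'll correct it and lower.

Emit:
carry_out(
  deltas=[
    [-0.027,0.019,0,0,-0.2],
    [-0.027,0.019,0.1,0,-0.2],
    [-0.027,0.019,0.2,0,-0.2],
    [-0.027,0.019,0.3,0,-0.2],
    [-0.027,0.019,0.4,0,-0.2],
    [-0.027,0.019,0.5,0,-0.2],
    [-0.027,0.019,0.6,0,-0.2],
    [-0.027,0.019,0.66,0,-0.2],
    [-0.027,0.019,0.66,0,-0.2],
    [-0.027,0.019,0.66,0,-0.2],
  ],
)

```text
clock: 8.88
position: [0.5934, -0.2247, 0.1174]
ee_rot: [0.978, 0.208, 0.0, 0.0]
ft_force: [-0.9, 0.6, -0.8]
grip_width: 0.506
grasp_force: 30.8
```

```bash
python3 rel.py .595 -.221 .104
python3 - <<'E'
from h import *
p=camera("side");q=camera("top")
cv2.imwrite("pics/e.png",cv2.resize(np.hstack([p["img"][180:330,200:360],q["img"][80:230,300:460]])[...,::-1],None,fx=2.4,fy=2.4))
E
```

```text
8.875 [ 0.5934 -0.2247  0.1174] [ 0.59  0.49 -0.4   1.57  0.2   1.12 -1.  ] [-0.9  0.6 -0.8] tool z [ 0.001 -0.    -1.   ] move/0.15: [ 0.019 -0.018  0.089]
```

View pics/e.png

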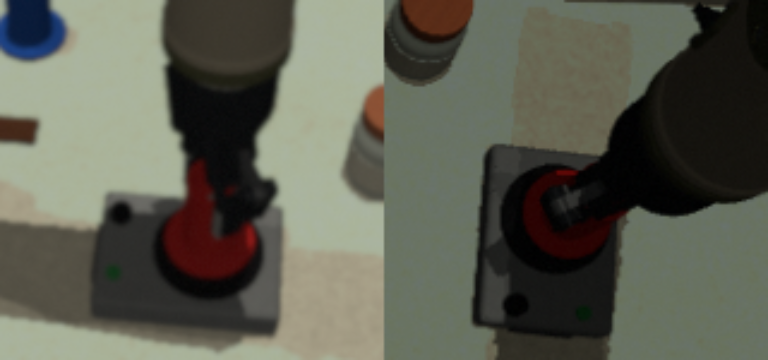

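The flange is concentric over the platter with the spindle inside the bore, no side force, and about 13 mm left to go. I'll go slowly now.

Emit:
carry_out(
  deltas=[
    [0,0,0.02,0,-0.2],
    [0,0,0.035,0,-0.2],
    [0,0,0.05,0,-0.2],
    [0,0,0.06,0,-0.2],
    [0,0,0.067,0,-0.2],
    [0,0,0.067,0,-0.2],
  ],
)

```text
clock: 9.72
position: [0.593, -0.2246, 0.1067]
ee_rot: [0.978, 0.208, -0.0, -0.0]
ft_force: [-0.1, 0.5, -1.9]
grip_width: 0.503
grasp_force: 30.8
```

Emit:
carry_out(
  deltas=[
    [0,0,0.006,0,-0.2],
    [0,0,0.012,0,-0.2],
    [0,0,0.012,0,-0.2],
  ],
)

```text
clock: 10.1
position: [0.593, -0.2246, 0.1049]
ee_rot: [0.978, 0.208, -0.0, 0.0]
ft_force: [-0.3, 0.1, -1.9]
grip_width: 0.506
grasp_force: 30.8
```

Emit:
carry_out(
  deltas=[
    [0,0,0.006,0,-0.2],
    [0,0,0.006,0,-0.2],
  ],
)

```text
clock: 10.35
position: [0.5931, -0.2246, 0.1041]
ee_rot: [0.978, 0.208, 0.0, 0.0]
ft_force: [0.1, -0.4, -1.9]
grip_width: 0.501
grasp_force: 30.8
```

Emit:
carry_out(
  deltas=[
    [0,0,0.006,0,-0.2],
    [0,0,0.006,0,-0.2],
  ],
)

```text
clock: 10.6
position: [0.5932, -0.2247, 0.1041]
ee_rot: [0.978, 0.208, 0.0, 0.0]
ft_force: [-3.8, 0.8, 7.2]
grip_width: 0.5
grasp_force: 31.5
```

Contact: upward force rose to 7 N at the expected height. Releasing.

Emit:
carry_out(
  deltas=[
    [0,0,0,0,0.1],
    [0,0,0,0,0.3],
    [0,0,0,0,0.6],
    [0,0,0,0,1],
    [0,0,0,0,1],
    [0,0,0,0,1],
  ],
)

```text
clock: 11.35
position: [0.5931, -0.2246, 0.1032]
ee_rot: [0.978, 0.208, 0.0, 0.0]
ft_force: [0.1, -0.4, 0.8]
grip_width: 0.997
grasp_force: 0.0
```

Emit:
carry_out(
  deltas=[
    [0,0,-0.1,0,1],
    [0,0,-0.25,0,1],
    [0,0,-0.5,0,1],
    [0,0,-0.8,0,1],
    [0,0,-1,0,1],
    [0,0,-1,0,1],
  ],
)

```text
clock: 12.1
position: [0.5943, -0.2247, 0.2573]
ee_rot: [0.978, 0.208, 0.003, 0.002]
ft_force: [0.2, -0.5, -0.6]
grip_width: 0.998
grasp_force: 0.0
```

Emit:
carry_out(
  deltas=[
    [-0.3,0,0,0,1],
    [-0.6,0,0,0,1],
    [-0.9,0,0,0,1],
    [-0.9,0,0,0,1],
    [-0.9,0,0,0,1],
  ],
)

```text
clock: 12.72
position: [0.4699, -0.2791, 0.2532]
ee_rot: [0.978, 0.208, 0.0, -0.0]
ft_force: [0.2, 1.0, -0.2]
grip_width: 0.997
grasp_force: 0.0
```

Run:
```python
from h import *
p=camera("side");X=cloud(p);q=camera("top")
cv2.imwrite("pics/f.png",cv2.resize(np.vstack([p["img"],q["img"]])[...,::-1],None,fx=.78,fy=.78))
for n in("reel_red","reel_blue","reel_green"):
    r=outline_of(n,p)
    if r:
        P=X[r[0]["region"]&(p["depth"]>0)];print(n,np.percentile(P,2,0).round(3),np.percentile(P,98,0).round(3))
```

```text
reel_red [ 0.563 -0.257  0.04 ] [ 0.626 -0.203  0.119]
reel_green [ 0.489 -0.279  0.001] [0.534 0.247 0.462]
```

View pics/f.png

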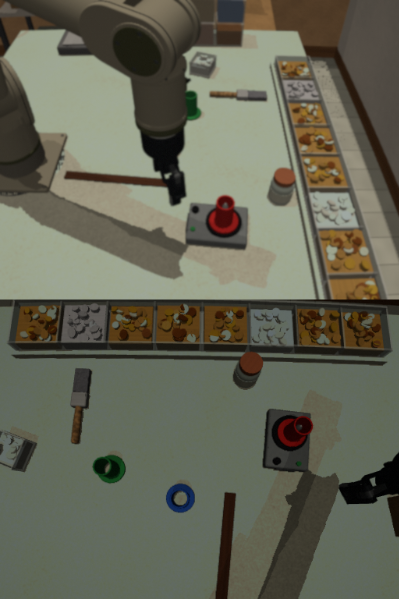

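The red reel stands upright on the platter, spanning z 0.040 to 0.119, at (292,432) in the top view. Blue (180,497) and green (108,468) are where they were, and the gripper is clear.

```bash
python3 -c "
from workcell import ticket; print(ticket.hand_in())"
```

```text
the job is handed in; nothing more can be done
None
```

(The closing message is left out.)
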